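# Put the stacking coffee filter back together in its saucer

## Robot

A 7-joint arm with a two-finger parallel gripper is mounted at the origin on the work surface. World frame = base frame: x ahead of the robot, y to its left, z up, the work surface at z = 0. Lengths are in m, angles in rad, forces in N, time in s.
With the tool pointing down it reaches from about 0.4 to 0.875 m from the base axis. Payload 6.5 kg.
Tool frame: the origin (TCP) lies midway between the tips of the shut fingers; the grasp point (between the pads) lies 19 mm behind it; z points along the fingers, y is the line along which they close (so a half turn about z gives the same grasp; the last joint's range is limited). The gripper opens to 88 mm and grips with 3 to 60 N. Pads are 18 mm wide; open, the fingers measure 123 mm over their backs; the gripper's body (75 mm by 187 mm) begins 45 mm behind the grasp point.
Start: joints at [1.214, 0.536, -0.004, 1.538, 0.003, 1.067, -0.071], TCP at [0.186, -0.623, 0.239] pointing down, gripper open.
Joint ranges: [-2.7, 2.7], [-0.37, 2.16], [-1.27, 1.26], [0.24, 2.4], [-1.31, 4.45], [0.19, 1.91], [-2.76, 2.76]. Speed limits (rad/s): [2.39, 2.39, 3.14, 3.14, 3.14, 3.14, 3.14].

## Interface

Orientations are given as a unit quaternion [w, x, y, z].
In Python, from rig import ctrl, eyes, order gives the robot as it stands. The module is installed in compiled form; this text tells all that it offers.
- The arm moves only by the tool step_arm, never from a script. Its arguments are lists of equal length, an entry for each row: "offset": the shift along the tool's x, y, z in cm, a list of three; "twist": the turn, a rotation vector about the tool's x, y, z in degrees, a list of three; "claw": the finger opening in cm, from 0 to 8.81. A call has 1 to 12 rows; each row shifts and turns the commanded pose from where the row before left it, along the tool's axes as they then stand; what a row does not reach is not made up. A row lasts 1/8 s, in which the tool goes at most 62.5 mm and 10.7 degrees, less where a joint would pass 70% of its speed; a pose out of reach is approached as far as the arm can. A call is refused whole if a number of a shift passes 6.25 or a number of a turn 10.7, either way. A call with a gripper value outside its range is refused whole. The fingers move at their own pace and stop on an object; "squeeze" is the grip in N (left out, the last holds). Time passes only in rows, so rows that do not move let the fingers close. It gives the time, the measured TCP pose, the force, the opening and the grip force at its end, in the units of the state.
- ctrl.get_state(): the state, without advancing time (a new reading comes with each control period).
- eyes.snapshot(name): name is "scene" or "top" or "wrist"; returns a dict with "color" (400x640x3 uint8, blue, green, red), "mtx" (3x3 intrinsics, pixels), "world_to_cam" (4x4, takes a point from world to camera coordinates); the wrist camera has in their place "tool_from_camera" (4x4, takes a point from camera to tool coordinates, whose origin is the TCP and whose axes are the flange's). Camera axes: x right, y down, z forward; pixel columns grow to the right and rows downward; lengths in m; the calibration is good to about 2 mm. A picture is of the moment at which its call begins: read the wrist's pose just before it. There is no depth.
- order.close_job(): hands the job in; it is judged then, once.
The state is a dict: "time": time; "joint_pos": joint angles; "joint_velocities": joint speeds; "tau": joint torques, N m; "tcp_pos": TCP position; "orientation": TCP orientation; "wrist_force": force on the tool from outside, world axes, zero at the start; "wrist_torque": the same for the moment, N m; "width": finger opening in m; "grip_force": force on a finger pad.
Only numpy, scipy, OpenCV 4.12 (cv2) and the standard library are available. Lean on these libraries where they do the work, as an engineer would, in place of code of your own. Each camera call takes 0.05 s, during which the arm holds its last target. There are 200 camera calls.

## Task

The washed parts of the stacking coffee filter are on the yellow cutting board: put it back together in the round blue saucer, from the bottom up. Stand the steel collecting cup in the saucer, seat the copper-coloured brewing cup squarely on its mouth, lower the pressing disc, stem up, into the brewing cup until it lies flat on the floor, and then close the cup with the lid. Set each part down and let go of it before you fetch the next, drop nothing, and leave the saucepan, the jug and the pestle alone.

Things in the scene. Friction and masses are not known exactly. Their poses are not given: they have to be found in the camera images.
- collector: Collecting cup, the lowest part: plain straight steel cup, open on top, plain closed floor. Outside diameter 64 mm, height 75 mm, wall 3 mm (mouth 58 mm inside), floor 3 mm. 0.11 to 0.21 kg. Stands upright on the board at the start. Origin: centre of its underside, z up; round, yaw does not matter.
- brewer: Brewing cup: copper-coloured, open, holes in its floor. Outside 64 mm, inside 58 mm, height 75 mm, inner floor at 17 mm. Its lowest 14 mm is a tapered foot (diameter 46 mm, 54 mm at the top) that enters the collecting cup until the shoulder rests on the rim: origin then 61 mm above the collecting cup's. 0.10 to 0.20 kg. Starts upright on the board. Origin: underside centre, z up, round.
- press_disc: Pressing disc: flat steel disc with holes, diameter 48 mm, 3 mm thick, upright stem 8 mm thick with a round steel grip on top, 18 mm in diameter, from 54 to 70 mm above the origin. Goes flat on the brewing cup's floor (5 mm play), grip then 12 mm above the rim. 0.05 to 0.09 kg. At the start it stands on the board, stem up. Origin: underside centre, z up, round.
- filter_lid: Lid: hollow steel dome, round black knob of 20 mm diameter from 32 to 48 mm above the origin. Collar 8 mm deep (diameter 49 mm, 54 mm at its top) enters the brewing cup's mouth; the 66 mm flange above it rests on the rim: origin then 67 mm above the brewing cup's. Clears the disc's grip. 0.06 to 0.12 kg. At the start it stands on the board, knob up. Origin: underside centre, z up, round.
- saucer: Round low blue ceramic saucer, on the counter on the other side of the arm from the board. 124 mm across the rim, 18 mm high, wall 3 mm, flat inner floor about 98 mm across, 4 mm above the origin. Loose, 0.2 kg. Origin: centre of its underside, z up.
- board: Yellow hard plastic cutting board, 250 mm (its x) by 340 mm (its y), 12 mm thick, does not move. The four filter parts stand on it in two rows of two, about 124 mm apart along its x and 140 mm along its y, in any arrangement. Origin: centre of its underside; z up.
- saucepan: Bystander: copper-tone saucepan without lid, 160 mm in diameter, 78 mm high, with a black handle that reaches to 245 mm from the centre along its x, 84 mm high. Near the left or the right end of the counter. Origin: centre of its underside.
- jug: Bystander: white ceramic jug, 150 mm tall, up to 104 mm in diameter, with a handle on its +y side that reaches to 86 mm from the centre. At the other end of the counter from the saucepan. Origin: centre of its underside.
- pestle: Bystander: wooden pestle lying on the counter beyond the saucer as seen from the arm, 172 mm long along its x, up to 38 mm thick; it does not roll. Origin: under the middle of its length, at counter height.

How it is judged:
By the outcome, as a careful person would: the job done as asked, in the order asked, and still so for the second after the job is handed in, with the robot touching nothing.
It also fails if it takes over 128 s, if anything falls off the work surface, if the arm or the gripper's body presses on something with over 40 N, if the wrist force passes 120 N, or if a joint passes its speed limit or range.

## Working session

There is one attempt and no reset: what is moved stays moved. The work goes in short steps, Python scripts to look and compute and a tool call to move; the robot and the scene stay as the last step left them, time stands still between calls to the robot, and variables do not carry over. Pictures are saved under pics/ and viewed, at most 14 in all, crops included, and the job is handed in when it is done.

Besides the shell and the picture viewer there is one more tool, called after ">>>" as name(argument=value, ...) on one line, values as JSON. step_arm: Moves the arm, as the interface text tells. Its arguments: {"type":"object","properties":{"offset":{"type":"array","items":{"type":"array","items":{"type":"number"}}},"twist":{"type":"array","items":{"type":"array","items":{"type":"number"}}},"claw":{"type":"array","items":{"type":"number"}},"squeeze":{"type":"number"}},"required":["offset","twist","claw"]}

```bash
mkdir -p pics; cat > h.py <<'E'
import numpy as np, cv2
from rig import ctrl, eyes, order
E
python3 - <<'E'
from h import *
s=ctrl.get_state(); print({k:np.round(v,3).tolist() for k,v in s.items()})
for n in ("scene","top"):
    d=eyes.snapshot(n); cv2.imwrite(f"pics/{n}1.png",d["color"]); print(n,d["mtx"].tolist(),np.round(d["world_to_cam"],4).tolist())
    np.savez(f"{n}1.npz",**d)
print(eyes.snapshot("wrist")["tool_from_camera"])
E
```

```text
{'time': 0.0, 'joint_pos': [1.214, 0.537, -0.004, 1.539, 0.003, 1.067, -0.071], 'joint_velocities': [-0.001, -0.0, 0.001, -0.001, 0.0, -0.0, -0.001], 'tau': [0.001, -57.099, 0.991, -25.16, -0.056, 0.018, 0.0], 'tcp_pos': [0.186, -0.622, 0.238], 'orientation': [-0.001, 0.989, 0.145, -0.0], 'wrist_force': [-0.238, 0.402, 0.224], 'wrist_torque': [0.033, -0.001, -0.056], 'grip_force': 0.0, 'width': 0.088}
scene [[427.360447041481, 0.0, 316.2905877618454], [0.0, 427.360447041481, 200.62896946967103], [0.0, 0.0, 1.0]] [[-0.2441, 0.9696, -0.0195, 0.1543], [0.628, 0.1427, -0.765, -0.3008], [-0.739, -0.199, -0.6437, 1.6566], [0.0, 0.0, 0.0, 1.0]]
top [[460.45418043049466, 0.0, 318.7198981874555], [0.0, 460.45418043049466, 206.50729238361103], [0.0, 0.0, 1.0]] [[0.0235, -0.9997, 0.0077, -0.0157], [-0.9874, -0.0244, -0.1563, 0.5337], [0.1564, -0.0039, -0.9877, 1.3109], [0.0, 0.0, 0.0, 1.0]]
[[-5.66038676e-04 -9.47101531e-01 -3.20933590e-01  8.49171935e-02]
 [ 9.99999605e-01 -3.15980405e-04 -8.31240281e-04  1.23236560e-03]
 [ 6.85860217e-04 -3.20933933e-01  9.47101336e-01 -1.45204513e-01]
 [ 0.00000000e+00  0.00000000e+00  0.00000000e+00  1.00000000e+00]]
```

View pics/scene1.png

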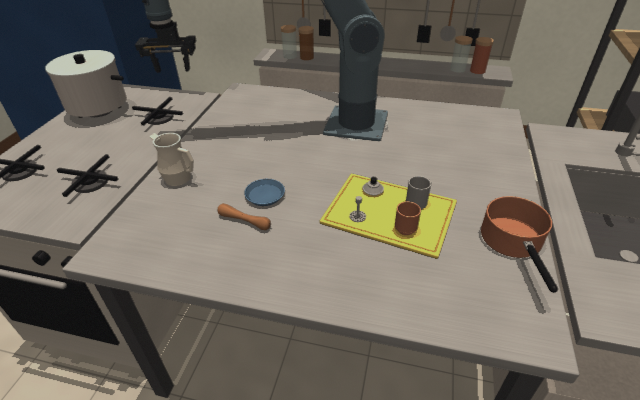

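View pics/top1.png

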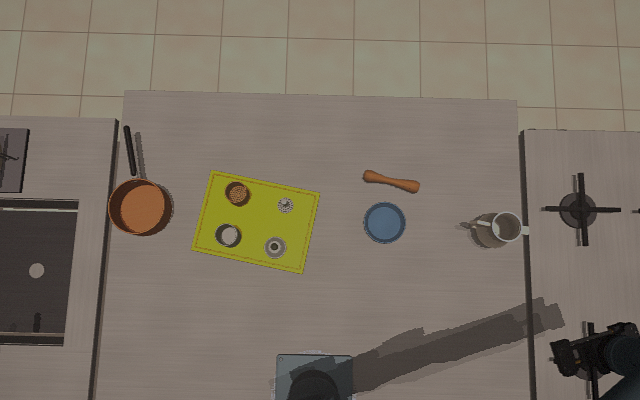

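The scene view shows the grey collector at about (418,190), brewer (407,217), disc (358,212), lid (374,187), saucer (265,192), and the jug to the left. In the top view they are at (228,235), (237,193), (285,205), (275,246), (384,222), with the jug at (495,228).

```bash
cat >> h.py <<'E'
from scipy.spatial.transform import Rotation as R
def pose():
    s=ctrl.get_state(); q=s["orientation"]
    T=np.eye(4); T[:3,:3]=R.from_quat([q[1],q[2],q[3],q[0]]).as_matrix(); T[:3,3]=s["tcp_pos"]; return T
def ray(d,uv):
    "camera origin and unit direction in world; d holds cam2world T and K"
    v=np.linalg.inv(d["K"])@np.array([uv[0],uv[1],1.]); v=d["T"][:3,:3]@v
    return d["T"][:3,3],v/np.linalg.norm(v)
def cam(name):
    P=pose(); d=eyes.snapshot(name)
    T=P@d["tool_from_camera"] if name=="wrist" else np.linalg.inv(d["world_to_cam"])
    return dict(K=d["mtx"],T=T,img=d["color"])
def load(f):
    d=np.load(f); return dict(K=d["mtx"],T=np.linalg.inv(d["world_to_cam"]),img=d["color"])
def atz(d,uv,z):
    o,v=ray(d,uv); return o+v*(z-o[2])/v[2]
def tri(obs):
    A=0;b=0;L=[ray(d,uv) for d,uv in obs]
    for o,v in L:
        M=np.eye(3)-np.outer(v,v); A=A+M; b=b+M@o
    p=np.linalg.solve(A,b); return p,max(np.linalg.norm(np.cross(p-o,v)) for o,v in L)
def proj(d,p):
    c=np.linalg.inv(d["T"])@np.append(p,1); u=d["K"]@c[:3]; return u[:2]/u[2]
E
python3 - <<'E'
from h import *
t=load("top1.npz");s=load("scene1.npz")
for n,a,b in [("coll rim",(229,233),(419,183)),("brew rim",(237,193),(408,210)),("disc grip",(285,203),(359,199)),("lid knob",(274,246),(374,181)),("saucer",(384,222),(265,193)),("jug",(508,227),(168,140))]:
    p,e=tri([(t,a),(s,b)]); print(n,p.round(3),round(e,4))
w=cam("wrist"); print(w["K"])
for z in(0,):
  print([atz(w,c,0).round(3) for c in [(0,0),(640,0),(640,400),(0,400)]])
E
```

```text
coll rim [0.445 0.253 0.085] 0.0047
brew rim [0.561 0.235 0.078] 0.0023
disc grip [0.537 0.097 0.071] 0.003
lid knob [0.414 0.125 0.048] 0.0015
saucer [ 0.497 -0.199  0.008] 0.0011
jug [ 0.473 -0.512  0.145] 0.0034
[[345.36360907   0.         316.66126191]
 [  0.         345.36360907 201.43891308]
 [  0.           0.           1.        ]]
[array([ 0.254, -0.279,  0.   ]), array([ 0.433, -0.879,  0.   ]), array([-0.014, -1.173,  0.   ]), array([-0.282, -0.281,  0.   ])]
```

>>> step_arm(offset=[[4.5, -3.8, 0], [4.5, -3.8, 0], [4.5, -3.8, 0], [4.5, -3.8, 0], [4.5, -3.8, 0], [4.5, -3.8, 0], [4.5, -3.8, 0], [4.5, -3.8, 0], [4.5, -3.8, 0]], twist=[[0, 0, 0], [0, 0, 0], [0, 0, 0], [0, 0, 0], [0, 0, 0], [0, 0, 0], [0, 0, 0], [0, 0, 0], [0, 0, 0]], claw=[8.8, 8.8, 8.8, 8.8, 8.8, 8.8, 8.8, 8.8, 8.8])

```text
time: 1.32
tcp_pos: [0.4771, -0.1773, 0.2388]
orientation: [0.0, 0.989, 0.145, 0.0]
wrist_force: [1.2, -0.7, -0.3]
width: 0.0883
grip_force: 0.0
```

>>> step_arm(offset=[[0, 0, 0], [0, 0, 0], [0, 0, 0], [0, 0, 0], [0, 0, 0], [0, 0, 0], [0, 0, 0], [0, 0, 0]], twist=[[0, 0, -10.5], [0, 0, -10.5], [0, 0, -10.5], [0, 0, -10.5], [0, 0, -10.5], [0, 0, -10.5], [0, 0, -10], [0, 0, 0]], claw=[8.8, 8.8, 8.8, 8.8, 8.8, 8.8, 8.8, 8.8])

```text
time: 2.33
tcp_pos: [0.4761, -0.179, 0.2386]
orientation: [-0.0, 0.71, 0.704, 0.0]
wrist_force: [0.7, -0.5, -0.9]
width: 0.0879
grip_force: 0.0
```

Yaw is now about 89.5°, so the tool axes are [+y, +x, −z]. I'll take one wrist view here, then move over the board.

```bash
cat >> h.py <<'E'
import pickle
def keep(n):
    w=cam("wrist"); pickle.dump(w,open(n+".pkl","wb")); cv2.imwrite(f"pics/{n}.png",w["img"]); return w
def get(n): return pickle.load(open(n+".pkl","rb"))
E
python3 -c "
from h import *
keep('w_s1')"
```

>>> step_arm(offset=[[6, 0, 0], [6, 0, 0], [6, 0, 0], [6, 0, 0], [6, 0, 0], [6, 0, 0], [0, 0, 0]], twist=[[0, 0, -0.5], [0, 0, 0], [0, 0, 0], [0, 0, 0], [0, 0, 0], [0, 0, 0], [0, 0, 0]], claw=[8.8, 8.8, 8.8, 8.8, 8.8, 8.8, 8.8])

```text
time: 3.25
tcp_pos: [0.4746, 0.1869, 0.2391]
orientation: [-0.001, 0.704, 0.71, 0.001]
wrist_force: [0.0, -0.4, -0.2]
width: 0.088
grip_force: 0.0
```

```bash
python3 -c "
from h import *
keep('w_b1')"
```

>>> step_arm(offset=[[6, 0, 0], [5, 0, 0], [0, 0, 0]], twist=[[0, 0, 0], [0, 0, 0], [0, 0, 0]], claw=[8.8, 8.8, 8.8])

```text
time: 3.68
tcp_pos: [0.4747, 0.2938, 0.2387]
orientation: [-0.001, 0.705, 0.709, 0.001]
wrist_force: [0.6, -0.3, -0.8]
width: 0.088
grip_force: 0.0
```

```bash
python3 -c "
from h import *
keep('w_b2'); print(pose().round(3))
a=get('w_b1')['img'];b=get('w_b2')['img'];s=get('w_s1')['img']
cv2.imwrite('pics/mix.png',np.hstack([a[:, 120:520],b[:,120:520]]))"
```

```text
[[-0.002  1.    -0.001  0.475]
 [ 1.     0.002 -0.     0.291]
 [-0.    -0.001 -1.     0.238]
 [ 0.     0.     0.     1.   ]]
```

View pics/mix.png

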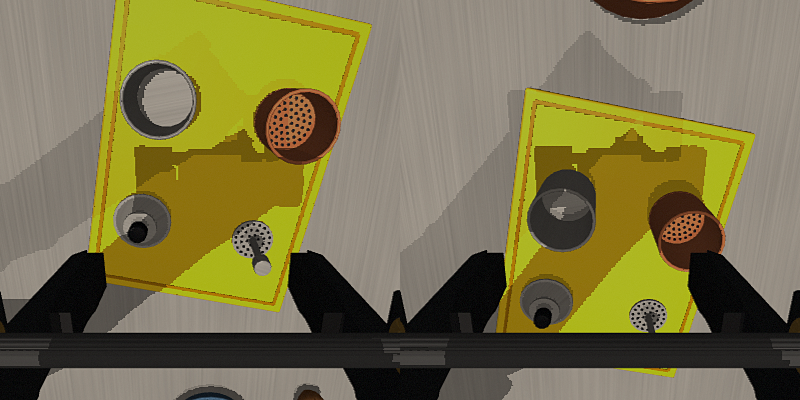

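View pics/w_s1.png

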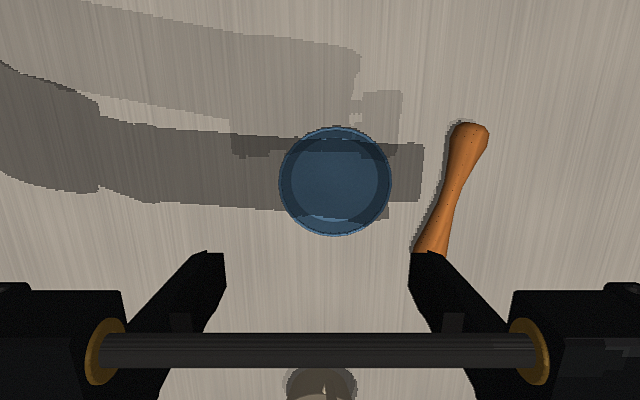

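Wrist view 1 over the board shows the collector rim centre at about (279,100), brewer rim (422,126), disc grip (383,268) and lid knob (257,232). In view 2 they are collector (282,218), brewer (411,238) and knob (263,318). The saucer rim centre is (335,181), with nothing in it.

```bash
python3 - <<'E'
from h import *
t=load("top1.npz");s=load("scene1.npz");a=get("w_b1");b=get("w_b2");c=get("w_s1")
O={"coll":[(a,(278.5,100)),(b,(281.5,218)),(s,(419,183))],"brew":[(a,(422,126)),(b,(411,238)),(s,(408,210))],"disc":[(a,(383,268)),(s,(359,199)),(t,(285,203))],"lid":[(a,(257,232)),(b,(263,318)),(s,(374,181))],"sauc":[(c,(335,181)),(s,(265,193)),(t,(384,222))]}
H=dict(coll=.087,brew=.087,disc=.082,lid=.06,sauc=.018)
for k,o in O.items():
    p,e=tri(o); print(k,p.round(4),round(e,4),"wrist@z",[atz(d,u,H[k])[:2].round(4).tolist() for d,u in o])
# refine rims: hand saucer by colour
m=cv2.inRange(cv2.cvtColor(c["img"],cv2.COLOR_BGR2HSV),(95,70,30),(120,255,255));m[250:]=0
n=max(cv2.findContours(m,0,1)[0],key=cv2.contourArea); el=cv2.fitEllipse(cv2.convexHull(n)); print(el,atz(c,el[0],.018).round(4))
for q in(a,b):
  print(q["T"][:3,3].round(4))
E
```

```text
coll [0.4433 0.2581 0.0841] 0.001 wrist@z [[0.4439, 0.258], [0.4437, 0.2604], [0.4464, 0.2573]]
brew [0.5662 0.2376 0.0826] 0.001 wrist@z [[0.5649, 0.2378], [0.565, 0.2407], [0.5707, 0.2368]]
disc [0.54   0.0971 0.0753] 0.0045 wrist@z [[0.5422, 0.0992], [0.5486, 0.1021], [0.5353, 0.0937]]
lid [0.415  0.1246 0.0508] 0.0026 wrist@z [[0.4156, 0.1273], [0.4167, 0.1299], [0.4298, 0.1279]]
sauc [ 0.4973 -0.1987  0.0089] 0.0012 wrist@z [[0.4974, -0.1962], [0.5076, -0.1929], [0.4958, -0.1984]]
((334.6477966308594, 181.2576446533203), (108.92601013183594, 113.23946380615234), 76.50700378417969) [ 0.4971 -0.1965  0.018 ]
[0.4752 0.2695 0.3846]
[0.4757 0.3766 0.3841]
```

>>> step_arm(offset=[[-3.3, -3.1, 0], [0, 0, 5], [0, 0, 4], [0, 0, 0], [0, 0, 0]], twist=[[0, 0, 0], [0, 0, 0], [0, 0, 0], [0, 0, 0], [0, 0, 0]], claw=[8.8, 8.8, 8.8, 8.8, 8.8])

```text
time: 4.35
tcp_pos: [0.4456, 0.2573, 0.1499]
orientation: [0.0, 0.707, 0.707, 0.001]
wrist_force: [-0.2, -0.3, -0.3]
width: 0.0877
grip_force: 0.0
```

```bash
python3 -c "
from h import *
print(pose().round(4)); w=keep('w_c1')
for p in [(.4438,.2585,.087),(.4438+.032,.2585,.087),(.4438-.032,.2585,.087),(.4438,.2585+.032,.087)]: cv2.circle(w['img'],tuple(int(round(i)) for i in proj(w,np.array(p))),2,(0,0,255),-1)
cv2.imwrite('pics/c1.png',w['img'])"
```

```text
[[-6.000e-04  1.000e+00  1.300e-03  4.456e-01]
 [ 1.000e+00  6.000e-04  2.000e-04  2.573e-01]
 [ 2.000e-04  1.300e-03 -1.000e+00  1.499e-01]
 [ 0.000e+00  0.000e+00  0.000e+00  1.000e+00]]
```

View pics/c1.png

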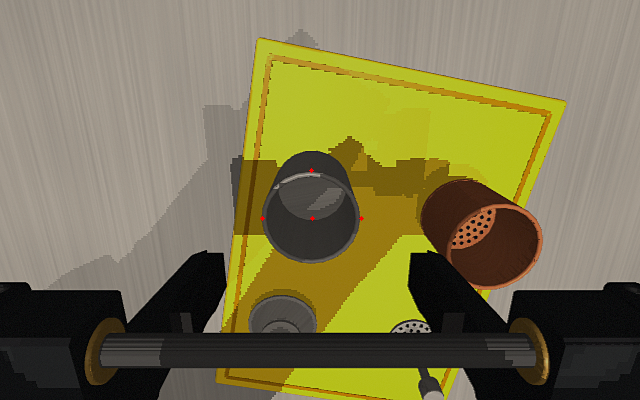

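The rim centre is at (312,218), as predicted, so I'll descend and grip.

>>> step_arm(offset=[[0.1, -0.15, 4], [0, 0, 4], [0, 0, 2.7], [0, 0, 0], [0, 0, 0], [0, 0, 0], [0, 0, 0], [0, 0, 0], [0, 0, 0]], twist=[[0, 0, 0], [0, 0, 0], [0, 0, 0], [0, 0, 0], [0, 0, 0], [0, 0, 0], [0, 0, 0], [0, 0, 0], [0, 0, 0]], claw=[8.8, 8.8, 8.8, 8.8, 6, 6, 6, 6, 6], squeeze=20)

```text
time: 5.52
tcp_pos: [0.4435, 0.2594, 0.0429]
orientation: [0.0, 0.706, 0.708, 0.001]
wrist_force: [-2.0, -0.7, 8.7]
width: 0.0638
grip_force: 20.0
```

>>> step_arm(offset=[[0, 0, -2], [0, 0, -4], [0, 0, -5], [0, 0, 0], [-3, 0.4, 0], [-5.5, 0.7, 0], [-5.5, 0.7, 0], [-5.5, 0.7, 0], [-5.5, 0.7, 0], [-5.5, 0.7, 0], [-5.5, 0.7, 0], [-5.5, 0.6, 0]], twist=[[0, 0, 0], [0, 0, 0], [0, 0, 0], [0, 0, 0], [0, 0, 0], [0, 0, 0], [0, 0, 0], [0, 0, 0], [0, 0, 0], [0, 0, 0], [0, 0, 0], [0, 0, 0]], claw=[6, 6, 6, 6, 6, 6, 6, 6, 6, 6, 6, 6])

```text
time: 7.02
tcp_pos: [0.4955, -0.1577, 0.1508]
orientation: [-0.001, 0.706, 0.708, -0.0]
wrist_force: [0.2, 0.1, -2.1]
width: 0.0638
grip_force: 20.0
```

>>> step_arm(offset=[[-4, 0.1, 0], [0, 0, 0], [0, 0, 0]], twist=[[0, 0, 0], [0, 0, 0], [0, 0, 0]], claw=[6, 6, 6])

```text
time: 7.4
tcp_pos: [0.4967, -0.1948, 0.1509]
orientation: [-0.001, 0.706, 0.708, -0.0]
wrist_force: [0.1, 0.2, -2.0]
width: 0.064
grip_force: 20.0
```

```bash
python3 -c "
from h import *
print(pose().round(4)); w=keep('w_c2')"
```

```text
[[-0.0034  1.     -0.0014  0.4967]
 [ 1.      0.0034  0.0012 -0.1948]
 [ 0.0012 -0.0014 -1.      0.1509]
 [ 0.      0.      0.      1.    ]]
```

View pics/w_c2.png

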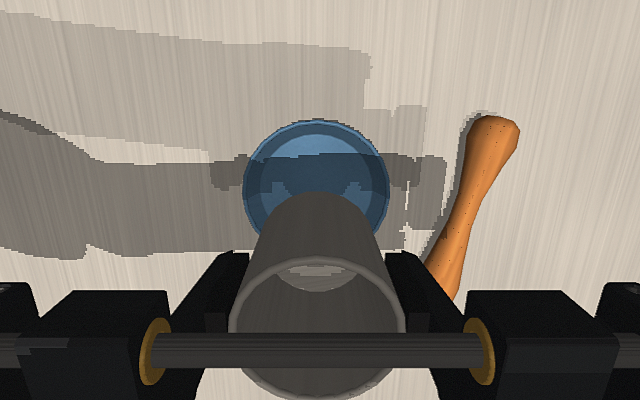

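The cup is held upright. Its rim spans u 229–405 and v 256–400, and the saucer is below it, centred near (316,187).

```bash
cat >> h.py <<'E'
def circ(w,c,r,n=180):
    a=np.linspace(0,2*np.pi,n); P=np.array([proj(w,np.array([c[0]+r*np.cos(i),c[1]+r*np.sin(i),c[2]])) for i in a])
    return np.r_[P.min(0),P.max(0)].round(1)
E
python3 -c "
from h import *
w=get('w_c2')
for dy in(-.003,0,.003): print(dy,circ(w,(.4967,-.1948+dy,.1509+.044),.032))
print('saucer',circ(w,(.497,-.1965,.018),.062))
m=cv2.inRange(cv2.cvtColor(w['img'],cv2.COLOR_BGR2HSV),(95,70,30),(120,255,255));m[260:]=0
n=max(cv2.findContours(m,0,1)[0],key=cv2.contourArea);print(cv2.boundingRect(n))
"
```

```text
-0.003 [223.  258.3 402.7 406.3]
0 [222.2 250.1 403.4 400.4]
0.003 [221.5 241.7 404.1 394.4]
saucer [241.8 115.3 389.5 257. ]
(242, 120, 148, 115)
```

>>> step_arm(offset=[[-0.2, 0, 4], [0, 0, 4], [0, 0, 2.5], [0, 0, 0.6], [0, 0, 0], [0, 0, 0]], twist=[[0, 0, 0], [0, 0, 0], [0, 0, 0], [0, 0, 0], [0, 0, 0], [0, 0, 0]], claw=[6, 6, 6, 6, 6, 6])

```text
time: 8.2
tcp_pos: [0.4983, -0.1978, 0.0418]
orientation: [0.001, 0.706, 0.708, 0.0]
wrist_force: [0.6, -0.1, -2.9]
width: 0.0644
grip_force: 20.0
```

>>> step_arm(offset=[[0, 0, 0.2], [0, 0, 0.1], [0, 0, 0.1], [0, 0, 0]], twist=[[0, 0, 0], [0, 0, 0], [0, 0, 0], [0, 0, 0]], claw=[6, 6, 6, 6])

```text
time: 8.7
tcp_pos: [0.4973, -0.1979, 0.0366]
orientation: [-0.0, 0.706, 0.708, -0.0]
wrist_force: [-0.1, -0.3, -1.2]
width: 0.064
grip_force: 20.0
```

>>> step_arm(offset=[[0, 0, 0.1], [0, 0, 0], [0, 0, 0]], twist=[[0, 0, 0], [0, 0, 0], [0, 0, 0]], claw=[6, 6, 6])

```text
time: 9.07
tcp_pos: [0.4974, -0.1979, 0.0357]
orientation: [-0.0, 0.706, 0.708, -0.0]
wrist_force: [0.0, -0.7, -2.6]
width: 0.0638
grip_force: 20.0
```

>>> step_arm(offset=[[0, 0, 0.1], [0, 0, 0.05], [0, 0, 0]], twist=[[0, 0, 0], [0, 0, 0], [0, 0, 0]], claw=[6, 6, 6])

```text
time: 9.45
tcp_pos: [0.4975, -0.1979, 0.0349]
orientation: [0.0, 0.706, 0.708, -0.0]
wrist_force: [-3.0, 0.5, 6.8]
width: 0.064
grip_force: 20.0
```

Contact is at TCP z = 0.0349, exactly as predicted. I'll release, rise, and go back towards the brewer.

>>> step_arm(offset=[[0, 0, 0], [0, 0, 0], [0, 0, 0], [0, 0, -2], [0, 0, -5], [0, 0, -6], [0, 0, -5], [0, 0, 0]], twist=[[0, 0, 0], [0, 0, 0], [0, 0, 0], [0, 0, 0], [0, 0, 0], [0, 0, 0], [0, 0, 0], [0, 0, 0]], claw=[8.8, 8.8, 8.8, 8.8, 8.8, 8.8, 8.8, 8.8])

```text
time: 10.45
tcp_pos: [0.5, -0.1985, 0.2193]
orientation: [0.004, 0.706, 0.708, 0.002]
wrist_force: [-0.3, -0.3, -1.5]
width: 0.0879
grip_force: 0.0
```

```bash
python3 -c "
from h import *
print(pose().round(4)); w=keep('w_c3')"
```

```text
[[-0.0028  1.      0.0081  0.5   ]
 [ 1.      0.0029 -0.0036 -0.1985]
 [-0.0036  0.008  -1.      0.2193]
 [ 0.      0.      0.      1.    ]]
```

>>> step_arm(offset=[[6, 1, 0], [6, 1, 0], [6, 1, 0], [6, 1, 0], [6, 1, 0], [6, 1, 0], [6, 0.6, 0], [0, 0, 5], [0, 0, 0], [0, 0, 0]], twist=[[0, 0, 0], [0, 0, 0], [0, 0, 0], [0, 0, 0], [0, 0, 0], [0, 0, 0], [0, 0, 0], [0, 0, 0], [0, 0, 0], [0, 0, 0]], claw=[8.8, 8.8, 8.8, 8.8, 8.8, 8.8, 8.8, 8.8, 8.8, 8.8])

```text
time: 11.75
tcp_pos: [0.5624, 0.2214, 0.1647]
orientation: [0.0, 0.707, 0.708, -0.0]
wrist_force: [1.0, 0.8, 0.4]
width: 0.088
grip_force: 0.0
```

```bash
python3 -c "
from h import *
print(pose().round(4)); w=keep('w_br1')
print(circ(w,(.5655,.238,.087),.032))
a=get('w_c3'); print(circ(a,(.4975,-.1985,.079),.032))
cv2.imwrite('pics/br1.png',np.hstack([a['img'][:,120:520],w['img'][:,120:520]]))"
```

```text
[[-1.600e-03  1.000e+00 -5.000e-04  5.624e-01]
 [ 1.000e+00  1.600e-03 -5.000e-04  2.214e-01]
 [-5.000e-04 -5.000e-04 -1.000e+00  1.647e-01]
 [ 0.000e+00  0.000e+00  0.000e+00  1.000e+00]]
[271.8 140.9 367.  232.3]
[273.6 148.9 348.1 220.5]
```

View pics/br1.png

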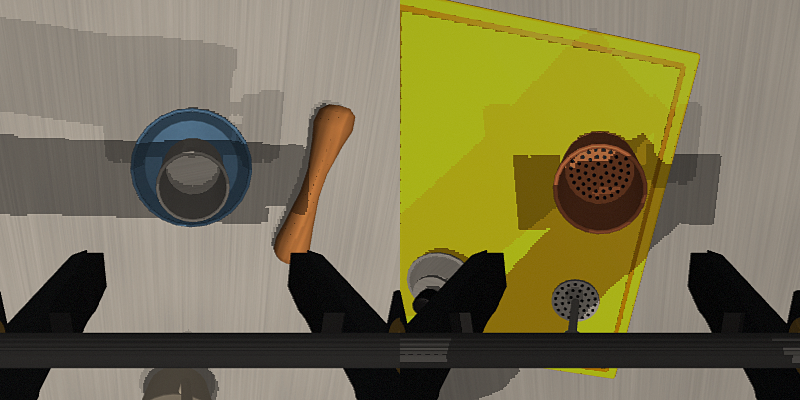

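Left: the collector stands in the saucer with its rim at about (313,187), close to prediction. Right: the brewer rim centre is (320,188), also as predicted.

>>> step_arm(offset=[[1.55, 0.3, 4], [0, 0, 4], [0, 0, 3.2], [0, 0, 1], [0, 0, 0], [0, 0, 0], [0, 0, 0], [0, 0, 0], [0, 0, 0], [0, 0, 0]], twist=[[0, 0, 0], [0, 0, 0], [0, 0, 0], [0, 0, 0], [0, 0, 0], [0, 0, 0], [0, 0, 0], [0, 0, 0], [0, 0, 0], [0, 0, 0]], claw=[8.8, 8.8, 8.8, 8.8, 8.8, 6, 6, 6, 6, 6], squeeze=20)

```text
time: 13.05
tcp_pos: [0.5654, 0.238, 0.0431]
orientation: [0.0, 0.706, 0.708, 0.0]
wrist_force: [-1.9, -0.9, 6.1]
width: 0.0635
grip_force: 20.0
```

>>> step_arm(offset=[[0, 0, -2], [0, 0, -5], [0, 0, -5], [0, 0, 0], [-4, -0.6, 0], [-5.6, -0.9, 0], [-5.6, -0.9, 0], [-5.6, -0.9, 0], [-5.6, -0.9, 0], [-5.6, -0.9, 0], [-5.6, -0.9, 0], [-4, -0.7, 0]], twist=[[0, 0, 0], [0, 0, 0], [0, 0, 0], [0, 0, 0], [0, 0, 0], [0, 0, 0], [0, 0, 0], [0, 0, 0], [0, 0, 0], [0, 0, 0], [0, 0, 0], [0, 0, 0]], claw=[6, 6, 6, 6, 6, 6, 6, 6, 6, 6, 6, 6])

```text
time: 14.55
tcp_pos: [0.4978, -0.1812, 0.1618]
orientation: [-0.0, 0.707, 0.707, -0.001]
wrist_force: [0.4, -0.2, -2.3]
width: 0.0639
grip_force: 20.0
```

>>> step_arm(offset=[[-2.2, 0, 0], [0, 0, 0], [0, 0, 0]], twist=[[0, 0, 0], [0, 0, 0], [0, 0, 0]], claw=[6, 6, 6])

```text
time: 14.92
tcp_pos: [0.4993, -0.1987, 0.162]
orientation: [-0.001, 0.706, 0.709, 0.0]
wrist_force: [-0.2, 0.4, -2.1]
width: 0.0632
grip_force: 20.0
```

```bash
python3 -c "
from h import *
P=pose();print(P.round(4)); w=keep('w_br2'); p=P[:3,3]
print(circ(w,p+[0,0,.044],.032),circ(w,(.4985,-.2,.079),.032), circ(w,(.4975,-.199,.018),.062))
d=cam('scene');pickle.dump(d,open('s2.pkl','wb'));cv2.imwrite('pics/br2.png',np.vstack([w['img'],cv2.resize(d['img'][110:230,200:340],(640,548))[:0]]))"
```

```text
[[-4.500e-03  1.000e+00 -4.000e-04  4.993e-01]
 [ 1.000e+00  4.500e-03  1.100e-03 -1.987e-01]
 [ 1.100e-03 -4.000e-04 -1.000e+00  1.620e-01]
 [ 0.000e+00  0.000e+00  0.000e+00  1.000e+00]]
[222.5 250.2 403.6 400.5] [268.2 166.6 359.2 252. ] [241.8 112.4 384.5 250. ]
```

View pics/br2.png

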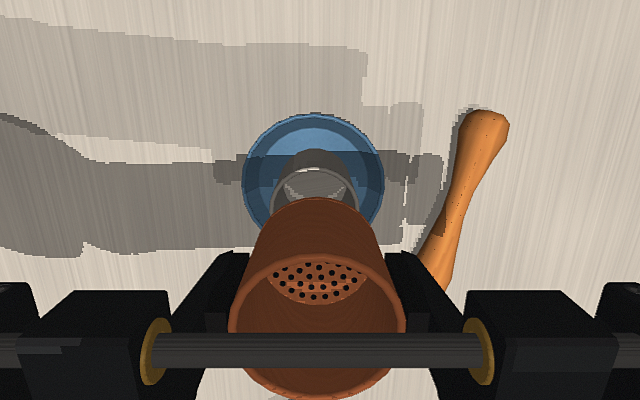

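The brewer is held level (rim u 229–405), and the collector below is centred at u≈314. The offsets agree with the collector's release pose, so I'll lower it.

>>> step_arm(offset=[[0, -0.2, 3], [0, 0, 2.2], [0, 0, 0.8], [0, 0, 0], [0, 0, 0]], twist=[[0, 0, 0], [0, 0, 0], [0, 0, 0], [0, 0, 0], [0, 0, 0]], claw=[6, 6, 6, 6, 6])

```text
time: 15.65
tcp_pos: [0.4981, -0.2003, 0.1031]
orientation: [0.001, 0.706, 0.708, 0.0]
wrist_force: [0.9, -0.3, -1.1]
width: 0.0636
grip_force: 20.0
```

>>> step_arm(offset=[[0, 0, 0.2], [0, 0, 0.1], [0, 0, 0.1], [0, 0, 0], [0, 0, 0]], twist=[[0, 0, 0], [0, 0, 0], [0, 0, 0], [0, 0, 0], [0, 0, 0]], claw=[6, 6, 6, 6, 6])

```text
time: 16.27
tcp_pos: [0.4974, -0.2004, 0.0982]
orientation: [-0.0, 0.706, 0.708, -0.0]
wrist_force: [0.0, -0.6, -1.4]
width: 0.0634
grip_force: 20.0
```

>>> step_arm(offset=[[0.18, 0, 0], [0, 0, 0.1], [0, 0, 0.1], [0, 0, 0], [0, 0, 0]], twist=[[0, 0, 0], [0, 0, 0], [0, 0, 0], [0, 0, 0], [0, 0, 0]], claw=[6, 6, 6, 6, 6])

```text
time: 16.9
tcp_pos: [0.4973, -0.1986, 0.0962]
orientation: [-0.0, 0.706, 0.708, -0.0]
wrist_force: [-0.0, 0.3, -1.3]
width: 0.0636
grip_force: 20.0
```

>>> step_arm(offset=[[0, 0, 0.1], [0, 0, 0], [0, 0, 0]], twist=[[0, 0, 0], [0, 0, 0], [0, 0, 0]], claw=[6, 6, 6])

```text
time: 17.27
tcp_pos: [0.4974, -0.1987, 0.0961]
orientation: [0.0, 0.706, 0.708, -0.0]
wrist_force: [-3.6, 0.7, 9.1]
width: 0.0634
grip_force: 20.0
```

It seated at TCP z = 0.096, as predicted. Releasing.

>>> step_arm(offset=[[0, 0, 0], [0, 0, 0], [0, 0, 0], [0, 0, -3], [0, 0, -5], [0, 0, -5], [0, 0, 0], [0, 0, 0]], twist=[[0, 0, 0], [0, 0, 0], [0, 0, 0], [0, 0, 0], [0, 0, 0], [0, 0, 0], [0, 0, 0], [0, 0, 0]], claw=[8.8, 8.8, 8.8, 8.8, 8.8, 8.8, 8.8, 8.8])

```text
time: 18.27
tcp_pos: [0.4968, -0.1987, 0.2246]
orientation: [-0.0, 0.706, 0.708, -0.0]
wrist_force: [0.3, 1.1, -1.2]
width: 0.0882
grip_force: 0.0
```

```bash
python3 -c "
from h import *
P=pose();print(P.round(4)); w=keep('w_br3')
print(circ(w,(.4974,-.1982,.14),.032))
d=cam('scene');pickle.dump(d,open('s3.pkl','wb'))
cv2.imwrite('pics/br3.png',np.hstack([w['img'][:,120:520],cv2.resize(d['img'][130:220,215:305],(400,400))]))"
```

```text
[[-2.600e-03  1.000e+00 -8.000e-04  4.968e-01]
 [ 1.000e+00  2.600e-03 -0.000e+00 -1.987e-01]
 [-0.000e+00 -8.000e-04 -1.000e+00  2.246e-01]
 [ 0.000e+00  0.000e+00  0.000e+00  1.000e+00]]
[270.4 163.4 361.  248.7]
```

View pics/br3.png

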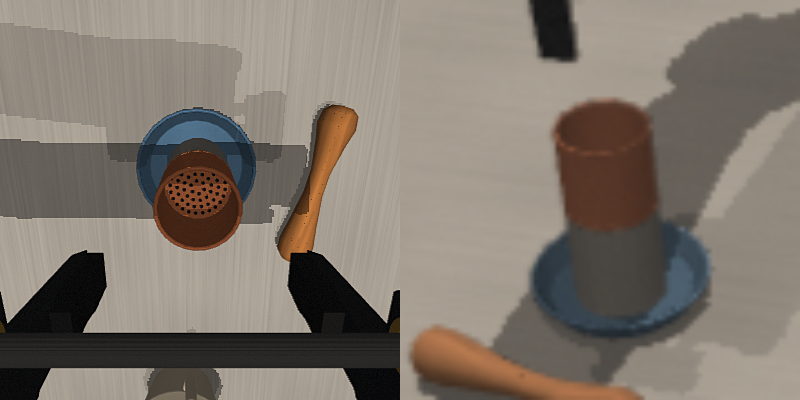

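The brewer sits squarely on the collector (wrist rim centre (318,207); the scene crop shows a straight stack). Next is the disc.

>>> step_arm(offset=[[5.8, 0.9, 0], [5.8, 0.9, 0], [5.8, 0.9, 0], [5.8, 0.8, 0], [6, 0.8, 0], [0, 0, 4], [0, 0, 0], [0, 0, 0]], twist=[[0, 0, 0], [0, 0, 0], [0, 0, 0], [0, 0, 0], [0, 0, 0], [0, 0, 0], [0, 0, 0], [0, 0, 0]], claw=[5, 5, 5, 5, 5, 5, 5, 5])

```text
time: 19.38
tcp_pos: [0.5395, 0.0927, 0.1853]
orientation: [-0.0, 0.707, 0.708, -0.0]
wrist_force: [-0.5, 0.1, 0.7]
width: 0.05
grip_force: 0.0
```

```bash
python3 -c "
from h import *
P=pose();print(P.round(4)); w=keep('w_d1')
print('disc',circ(w,(.541,.0985,.015),.024),'grip',circ(w,(.541,.0985,.082),.009),circ(w,(.541,.0985,.074),.009))
a=get('w_b1')
cv2.imwrite('pics/d1.png',np.hstack([cv2.resize(w['img'][80:330,220:420],(480,600)),np.zeros((600,1,3),np.uint8)]))"
```

```text
[[-1.600e-03  1.000e+00 -9.000e-04  5.395e-01]
 [ 1.000e+00  1.600e-03 -3.000e-04  9.270e-02]
 [-3.000e-04 -9.000e-04 -1.000e+00  1.853e-01]
 [ 0.000e+00  0.000e+00  0.000e+00  1.000e+00]]
disc [291.3 145.9 342.6 195.9] grip [305.  181.2 328.9 204. ] [305.4 178.4 328.6 200.7]
```

View pics/d1.png

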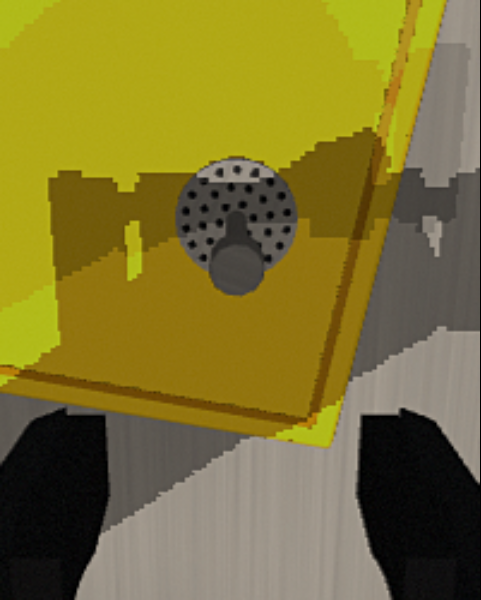

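The disc is centred at u≈318.5, with its grip at about (318,192). That's within 1 mm of the estimate, giving a position of about (0.5415, 0.099).

>>> step_arm(offset=[[0.65, 0.2, 5], [0, 0, 5], [0, 0, 1.7], [0, 0, 0], [0, 0, 0]], twist=[[0, 0, 0], [0, 0, 0], [0, 0, 0], [0, 0, 0], [0, 0, 0]], claw=[5, 5, 5, 5, 5])

```text
time: 20.05
tcp_pos: [0.5431, 0.1003, 0.0702]
orientation: [0.001, 0.706, 0.708, 0.001]
wrist_force: [-1.1, 0.6, 0.4]
width: 0.05
grip_force: 0.0
```

>>> step_arm(offset=[[0, 0, 0], [0, 0, 0], [0, 0, 0], [0, 0, 0], [0, 0, 0], [0, 0, 0]], twist=[[0, 0, 0], [0, 0, 0], [0, 0, 0], [0, 0, 0], [0, 0, 0], [0, 0, 0]], claw=[1.5, 1.5, 1.5, 1.5, 1.5, 1.5], squeeze=20)

```text
time: 20.8
tcp_pos: [0.5415, 0.1001, 0.0683]
orientation: [-0.0, 0.706, 0.708, -0.0]
wrist_force: [-0.9, 0.1, 3.3]
width: 0.0169
grip_force: 20.0
```

>>> step_arm(offset=[[0, 0, -1], [0, 0, -3], [0, 0, -5], [0, 0, -6], [0, 0, 0], [-3, -0.4, 0], [-5, -0.75, 0], [-5, -0.75, 0], [-5, -0.75, 0], [-5, -0.75, 0], [-4, -0.6, 0], [0, 0, 0]], twist=[[0, 0, 0], [0, 0, 0], [0, 0, 0], [0, 0, 0], [0, 0, 0], [0, 0, 0], [0, 0, 0], [0, 0, 0], [0, 0, 0], [0, 0, 0], [0, 0, 0], [0, 0, 0]], claw=[1.5, 1.5, 1.5, 1.5, 1.5, 1.5, 1.5, 1.5, 1.5, 1.5, 1.5, 1.5])

```text
time: 22.3
tcp_pos: [0.5007, -0.174, 0.2171]
orientation: [-0.0, 0.708, 0.706, -0.001]
wrist_force: [-0.0, 0.9, -0.9]
width: 0.0173
grip_force: 20.0
```

```bash
python3 -c "
from h import *
P=pose();print(P.round(4)); w=keep('w_d2'); p=P[:3,3]
print('disc',circ(w,p+[0,0,-.053],.024),'brew',circ(w,(.4974,-.1987,.14),.032))
d=cam('scene')
cv2.imwrite('pics/d2.png',np.hstack([w['img'][:,120:520],cv2.resize(d['img'][105:205,215:315],(400,400))]))"
```

```text
[[ 0.0035  1.     -0.0022  0.5007]
 [ 1.     -0.0035 -0.001  -0.174 ]
 [-0.001  -0.0022 -1.      0.2171]
 [ 0.      0.      0.      1.    ]]
disc [276.1 188.6 353.4 260.2] brew [265.4 202.  355.7 283.9]
```

View pics/d2.png

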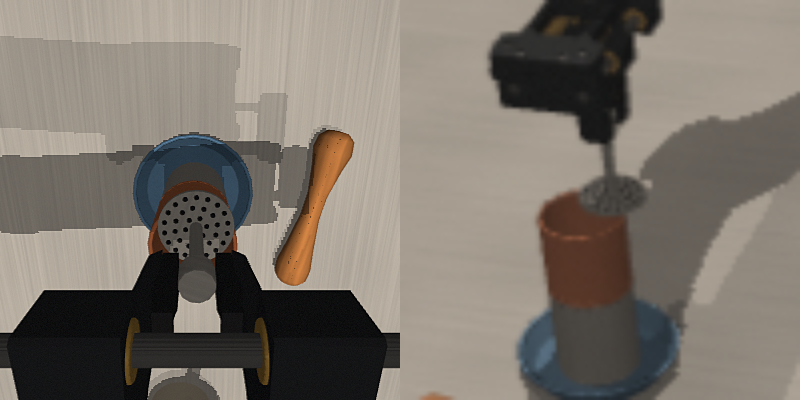

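The disc hangs plumb, at (316,225) in the wrist view and centred below the TCP. I'll align it and lower it.

>>> step_arm(offset=[[-2.4, -0.3, 0], [0, 0, 0], [0, 0, 0]], twist=[[0, 0, 0.3], [0, 0, 0], [0, 0, 0]], claw=[1.5, 1.5, 1.5])

```text
time: 22.78
tcp_pos: [0.4996, -0.1921, 0.2181]
orientation: [-0.0, 0.707, 0.707, 0.0]
wrist_force: [-0.1, 0.4, -0.6]
width: 0.0173
grip_force: 20.0
```

>>> step_arm(offset=[[-0.65, -0.2, 0], [0, 0, 0], [0, 0, 0]], twist=[[0, 0, 0], [0, 0, 0], [0, 0, 0]], claw=[1.5, 1.5, 1.5])

```text
time: 23.15
tcp_pos: [0.4974, -0.2004, 0.2182]
orientation: [-0.0, 0.708, 0.706, 0.0]
wrist_force: [-0.4, 0.2, -0.6]
width: 0.0171
grip_force: 20.0
```

>>> step_arm(offset=[[0.15, 0, 2], [0, 0, 2], [0, 0, 2], [0, 0, 1], [0, 0, 0.3], [0, 0, 0], [0, 0, 0]], twist=[[0, 0, 0], [0, 0, 0], [0, 0, 0], [0, 0, 0], [0, 0, 0], [0, 0, 0], [0, 0, 0]], claw=[1.5, 1.5, 1.5, 1.5, 1.5, 1.5, 1.5])

```text
time: 24.02
tcp_pos: [0.4978, -0.1992, 0.1458]
orientation: [0.001, 0.708, 0.706, 0.0]
wrist_force: [1.1, -0.5, -0.2]
width: 0.0171
grip_force: 20.0
```

>>> step_arm(offset=[[0, 0, 0.2], [0, 0, 0.1], [0, 0, 0.1], [0, 0, 0], [0, 0, 0]], twist=[[0, 0, 0], [0, 0, 0], [0, 0, 0], [0, 0, 0], [0, 0, 0]], claw=[1.5, 1.5, 1.5, 1.5, 1.5])

```text
time: 24.65
tcp_pos: [0.4974, -0.199, 0.1412]
orientation: [-0.0, 0.708, 0.706, 0.0]
wrist_force: [0.5, -0.3, -0.3]
width: 0.0173
grip_force: 20.0
```

Expected seating is at TCP z ≈ 0.1383.

>>> step_arm(offset=[[0, 0, 0.1], [0, 0, 0.1], [0, 0, 0.05], [0, 0, 0], [0, 0, 0]], twist=[[0, 0, 0], [0, 0, 0], [0, 0, 0], [0, 0, 0], [0, 0, 0]], claw=[1.5, 1.5, 1.5, 1.5, 1.5])

```text
time: 25.28
tcp_pos: [0.4974, -0.199, 0.1387]
orientation: [-0.0, 0.708, 0.706, -0.0]
wrist_force: [0.7, -0.8, 0.5]
width: 0.0171
grip_force: 20.0
```

>>> step_arm(offset=[[0, 0, 0.07], [0, 0, 0], [0, 0, 0]], twist=[[0, 0, 0], [0, 0, 0], [0, 0, 0]], claw=[1.5, 1.5, 1.5])

```text
time: 25.65
tcp_pos: [0.4975, -0.1991, 0.1383]
orientation: [0.0, 0.708, 0.706, -0.0]
wrist_force: [-1.6, 0.7, 5.5]
width: 0.0172
grip_force: 20.0
```

Contact at the expected height. I'll open only slightly inside the mouth and lift out.

>>> step_arm(offset=[[0, 0, 0], [0, 0, 0], [0, 0, -0.5], [0, 0, -2], [0, 0, -4], [0, 0, -4], [0, 0, 0], [0, 0, 0]], twist=[[0, 0, 0], [0, 0, 0], [0, 0, 0], [0, 0, 0], [0, 0, 0], [0, 0, 0], [0, 0, 0], [0, 0, 0]], claw=[2.6, 2.6, 2.6, 2.6, 4, 5, 5, 5])

```text
time: 26.65
tcp_pos: [0.4969, -0.1991, 0.2425]
orientation: [-0.0, 0.708, 0.706, -0.0]
wrist_force: [0.4, 0.8, 0.4]
width: 0.0504
grip_force: 0.0
```

```bash
python3 -c "
from h import *
P=pose();print(P.round(4)); w=keep('w_d3')
print('brew',circ(w,(.4974,-.1987,.14),.032),'grip',circ(w,(.4974,-.1987,.152),.009))"
```

```text
[[ 2.500e-03  1.000e+00 -7.000e-04  4.969e-01]
 [ 1.000e+00 -2.500e-03 -0.000e+00 -1.991e-01]
 [-0.000e+00 -7.000e-04 -1.000e+00  2.425e-01]
 [ 0.000e+00  0.000e+00  0.000e+00  1.000e+00]]
brew [273.4 158.1 358.1 238.5] grip [303.2 193.2 328.1 216.7]
```

>>> step_arm(offset=[[4, -0.8, 0], [6, -1.6, 0], [6, -1.6, 0], [6, -1.6, 0], [5, -1.5, 0], [4, -1.2, 0], [0, 0, 4], [0, 0, 0], [0, 0, 0]], twist=[[0, 0, 0], [0, 0, 0], [0, 0, 0], [0, 0, 0], [0, 0, 0], [0, 0, 0], [0, 0, 0], [0, 0, 0], [0, 0, 0]], claw=[5, 5, 5, 5, 5, 5, 5, 5, 5])

```text
time: 27.82
tcp_pos: [0.4151, 0.1108, 0.2033]
orientation: [-0.0, 0.708, 0.706, -0.0]
wrist_force: [-0.3, -0.3, -0.3]
width: 0.0499
grip_force: 0.0
```

```bash
python3 -c "
from h import *
P=pose();print(P.round(4)); w=keep('w_l1'); a=get('w_d3')
print('knob',circ(w,(.4145,.1255,.060),.01),'flange',circ(w,(.4145,.1255,.02),.033))
d=cam('scene');
cv2.imwrite('pics/l1.png',np.hstack([cv2.resize(x[100:340,220:410],(380,480),interpolation=2) for x in(a['img'],w['img'])]))"
```

```text
[[ 3.100e-03  1.000e+00 -9.000e-04  4.151e-01]
 [ 1.000e+00 -3.100e-03  2.000e-04  1.108e-01]
 [ 2.000e-04 -9.000e-04 -1.000e+00  2.033e-01]
 [ 0.000e+00  0.000e+00  0.000e+00  1.000e+00]]
knob [302.8 157.5 326.2 180.3] flange [280.5 124.6 349.  192.1]
```

View pics/l1.png

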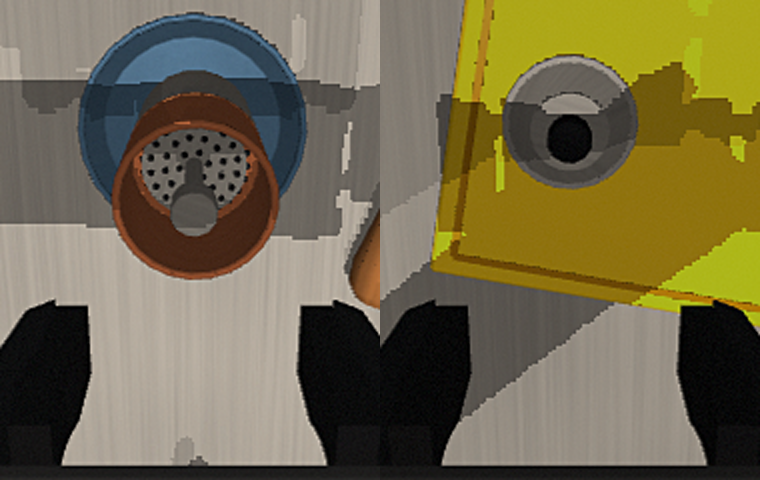

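Left: the disc lies flat in the brewer, with its grip centred at (317,207) and the rim unchanged. Right: the knob centre is (315,169), as predicted.

>>> step_arm(offset=[[1.45, -0.1, 5], [0, 0, 5], [0, 0, 4], [0, 0, 1], [0, 0, 0.6], [0, 0, 0], [0, 0, 0]], twist=[[0, 0, 0], [0, 0, 0], [0, 0, 0], [0, 0, 0], [0, 0, 0], [0, 0, 0], [0, 0, 0]], claw=[5, 5, 5, 5, 5, 5, 5])

```text
time: 28.8
tcp_pos: [0.415, 0.1258, 0.0481]
orientation: [0.001, 0.708, 0.706, 0.001]
wrist_force: [-0.4, -1.1, -0.6]
width: 0.0497
grip_force: 0.0
```

>>> step_arm(offset=[[0, 0, 0], [0, 0, 0], [0, 0, 0], [0, 0, 0], [0, 0, 0]], twist=[[0, 0, 0], [0, 0, 0], [0, 0, 0], [0, 0, 0], [0, 0, 0]], claw=[1.6, 1.6, 1.6, 1.6, 1.6], squeeze=20)

```text
time: 29.42
tcp_pos: [0.4141, 0.1256, 0.047]
orientation: [-0.0, 0.708, 0.706, -0.0]
wrist_force: [-0.4, 0.4, 0.1]
width: 0.0196
grip_force: 20.0
```

>>> step_arm(offset=[[0, 0, -2], [0, 0, -5.5], [0, 0, -6], [0, 0, -5], [-3, 0.7, 0], [-5, 1.3, 0], [-5, 1.3, 0], [-5, 1.3, 0], [-5, 1.3, 0], [-4, 1.0, 0], [0, 0, 0], [0, 0, 0]], twist=[[0, 0, 0], [0, 0, 0], [0, 0, 0], [0, 0, 0], [0, 0, 0], [0, 0, 0], [0, 0, 0], [0, 0, 0], [0, 0, 0], [0, 0, 0], [0, 0, 0], [0, 0, 0]], claw=[1.6, 1.6, 1.6, 1.6, 1.6, 1.6, 1.6, 1.6, 1.6, 1.6, 1.6, 1.6])

```text
time: 30.92
tcp_pos: [0.4821, -0.1436, 0.2317]
orientation: [-0.001, 0.708, 0.706, 0.0]
wrist_force: [-0.4, 0.5, -0.7]
width: 0.0193
grip_force: 20.0
```

>>> step_arm(offset=[[-3.5, 0.9, 0], [-1.5, 0.2, 0], [0, 0, 0], [0, 0, 0]], twist=[[0, 0, 0], [0, 0, 0], [0, 0, 0], [0, 0, 0]], claw=[1.6, 1.6, 1.6, 1.6])

```text
time: 31.42
tcp_pos: [0.4932, -0.1928, 0.232]
orientation: [-0.0, 0.707, 0.707, 0.0]
wrist_force: [-0.4, 1.3, -1.3]
width: 0.0191
grip_force: 20.0
```

```bash
python3 -c "
from h import *
P=pose();print(P.round(4)); w=keep('w_l2'); p=P[:3,3]
print('flange',circ(w,p+[0,0,-.025],.033),'brew',circ(w,(.4974,-.1987,.14),.032))
d=cam('scene')
cv2.imwrite('pics/l2.png',np.hstack([w['img'][:,120:520],cv2.resize(d['img'][105:205,215:315],(400,400))]))"
```

```text
[[ 6.000e-04  1.000e+00 -3.000e-04  4.932e-01]
 [ 1.000e+00 -6.000e-04  8.000e-04 -1.928e-01]
 [ 8.000e-04 -3.000e-04 -1.000e+00  2.320e-01]
 [ 0.000e+00  0.000e+00  0.000e+00  1.000e+00]]
flange [253.5 187.5 375.  297.8] brew [277.  170.  364.3 252. ]
```

View pics/l2.png

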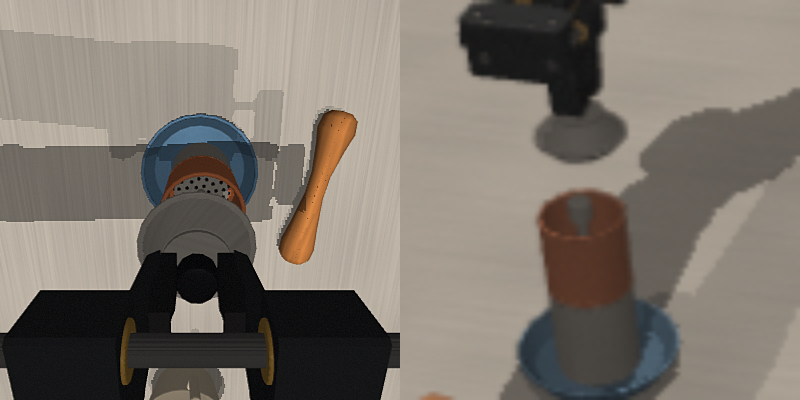

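The lid is held level (flange centre about (316,246)), and the stack below is unchanged. I'll align it next.

>>> step_arm(offset=[[-0.5, 0.4, 0], [0, 0, 3], [0, 0, 1.5], [0, 0, 0], [0, 0, 0]], twist=[[0, 0, 0], [0, 0, 0], [0, 0, 0], [0, 0, 0], [0, 0, 0]], claw=[1.6, 1.6, 1.6, 1.6, 1.6])

```text
time: 32.15
tcp_pos: [0.4979, -0.1995, 0.1877]
orientation: [0.0, 0.708, 0.706, 0.0]
wrist_force: [0.9, -0.4, -0.7]
width: 0.0188
grip_force: 20.0
```

>>> step_arm(offset=[[0.18, 0, 0.5], [0, 0, 0.5], [0, 0, 0.4], [0, 0, 0.3], [0, 0, 0], [0, 0, 0]], twist=[[0, 0, 0], [0, 0, 0], [0, 0, 0], [0, 0, 0], [0, 0, 0], [0, 0, 0]], claw=[1.6, 1.6, 1.6, 1.6, 1.6, 1.6])

```text
time: 32.9
tcp_pos: [0.4974, -0.1978, 0.1701]
orientation: [0.0, 0.708, 0.706, 0.0]
wrist_force: [0.0, -0.0, -1.2]
width: 0.0192
grip_force: 20.0
```

>>> step_arm(offset=[[0, 0, 0.1], [0, 0, 0.1], [0, 0, 0.08], [0, 0, 0], [0, 0, 0]], twist=[[0, 0, 0], [0, 0, 0], [0, 0, 0], [0, 0, 0], [0, 0, 0]], claw=[1.6, 1.6, 1.6, 1.6, 1.6])

```text
time: 33.52
tcp_pos: [0.4973, -0.1978, 0.1672]
orientation: [-0.0, 0.708, 0.706, -0.0]
wrist_force: [-1.0, -0.5, -0.4]
width: 0.0193
grip_force: 20.0
```

>>> step_arm(offset=[[0, 0, 0.07], [0, 0, 0], [0, 0, 0]], twist=[[0, 0, 0], [0, 0, 0], [0, 0, 0]], claw=[1.6, 1.6, 1.6])

```text
time: 33.9
tcp_pos: [0.4977, -0.1979, 0.1671]
orientation: [0.0, 0.708, 0.706, 0.0]
wrist_force: [-2.3, 0.3, 5.7]
width: 0.0196
grip_force: 20.0
```

The lid seated at 0.167, as predicted. I'll release, lift clear and inspect.

>>> step_arm(offset=[[0, 0, 0], [0, 0, 0], [0, 0, 0], [0, 0, -1], [0, 0, -4], [0, 0, -5], [0, 0, 0], [0, 0, 0]], twist=[[0, 0, 0], [0, 0, 0], [0, 0, 0], [0, 0, 0], [0, 0, 0], [0, 0, 0], [0, 0, 0], [0, 0, 0]], claw=[5, 5, 5, 5, 5, 5, 5, 5])

```text
time: 34.9
tcp_pos: [0.497, -0.1978, 0.2664]
orientation: [-0.0, 0.708, 0.706, -0.0]
wrist_force: [-0.2, 0.3, 0.0]
width: 0.05
grip_force: 0.0
```

```bash
python3 -c "
from h import *
print(ctrl.get_state()['wrist_force']); w=keep('w_f')
d=cam('scene')
cv2.imwrite('pics/f.png',np.hstack([w['img'][:,120:520],cv2.resize(d['img'][115:205,215:305],(400,400))]))"
```

```text
[-0.15520936  0.28365455  0.00757781]
```

View pics/f.png

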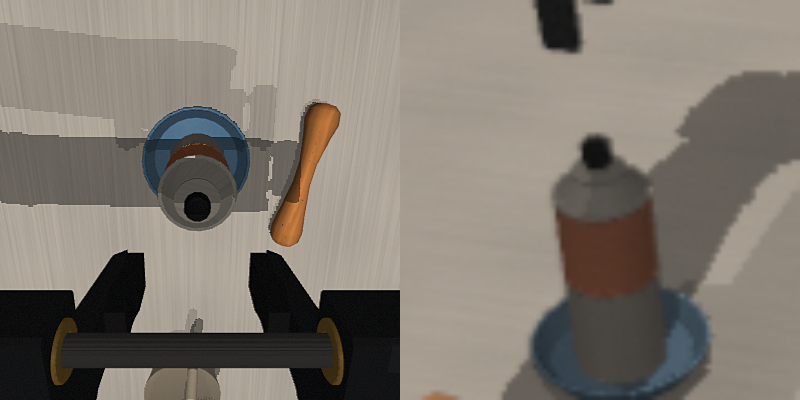

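The stack stands complete and straight in the saucer, with the lid flat (knob at (317,207) in the wrist view) and the gripper clear of it. I'll hand in the job.

```bash
python3 -c "
from h import *
print(order.close_job())"
```

```text
the job is handed in; nothing more can be done
None
```

The coffee filter is back together in the saucer (collecting cup, brewing cup, pressing disc, lid) and the job is handed in at about 35 s; the pictures show it straight, nothing was dropped, and the saucepan, jug and pestle were left alone.

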